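Tap a jammed jar drawer home

TASK

The jar drawer on the cart has jammed crooked in its runners, part-way open: use the wooden mallet to work it home with light taps on alternating ends of its front, never a hard shove and never with the gripper itself, until the front lies fully shut against the housing at both ends. Then stand the mallet back upright in the middle of its cork mat, and leave the other things on the cart where they are.

Things in the scene. Friction and masses are not known exactly. Their poses are not given: they have to be found in the camera images.
- housing: Fixed pale grey open-topped drawer housing, 225 mm deep (x), 276 wide (y), walls 52 high, 8 thick. Origin on the cart top, on its mid-line, 100 mm behind its two rubber stops, 50 mm either side of it, that the drawer's front meets when shut. x points the way the drawer shuts (away from the robot, within 0.25 rad), y to its left. Shut, the plate's outer face is at x = -112 mm. Six jars fixed in the drawer rise to 98 mm, 39 mm behind that face.
- front_middle (a point): Middle of the outer face of the drawer's front plate (280 mm wide, 12 thick, from 12 to 74 mm above the cart top), where a round knob stands 20 mm out; x points into the drawer. The drawer sticks on two runners, 50 mm left and right of the mid-line, each holding with 18 N: pushed here, or pushed anywhere once it binds, it takes 36 N to budge; 32 N is already too hard.
- front_left (a point): Tap point on the front plate's outer face, 120 mm left (+y of the housing) of its middle, 43 mm up. Shut: x = -112, y = 120 mm in the housing's frame; starts 20 to 50 mm short. Pushed inward 100 to 125 mm from the middle, at 11 to 13 N, this end swings in about the far runner until the drawer binds, 0.1 rad askew, or this side meets its stop. Stop once the force climbs past about 17 N.
- front_right (a point): The same, 120 mm right of the middle (shut: x = -112, y = -120 mm). Each tap moves the tapped end in by up to 35 mm and the other end out by about 0.4 of that, so the middle walks in by up to 10 mm; alternate, and near home the steps shrink. The drawer stays where it is left. How crooked and how far open it starts varies.
- mallet_grip (a point): Centre of the handle of the loose wooden mallet (about 160 g), standing on its head, handle up. Head: block 100 mm long (x; its end faces strike), 40 wide (y), 40 high. Handle: 24 x 24 mm square, 56 tall, from the middle of the head's top. This point is 68 mm above the head's underside, 28 above the head's top, 28 below the handle's end; z runs up the handle.
- mat: Fixed cork mat 130 x 90 x 6 mm lying on the cart top, on which the mallet stands at the start. Origin at the centre of its underside. It may be on the left or the right.
- mallet: The same mallet; origin at the centre of its head's underside, axes as for its grip point. A blow on the head's end face acts about 48 mm below the handle's centre, so hold it firmly, fingers closing along the head's length, or it tips in the grip.
- bowl: Bystander: loose blue plastic bowl, 120 mm across, 55 mm high; origin under its centre.
- egg_cup: Bystander: loose white ceramic egg cup, 48 mm across, 60 mm high; origin under its centre.
- lunch_box: Bystander: loose hinged lunch box, shut, 154 x 114 x 60 mm; origin under its centre.
- spoon: Bystander: steel spoon 170 mm long lying on the cart.
There are look-alikes about, which are no part of the job. Of the things that look like the mallet, the largest one is meant.

How it is judged:
By the outcome, as a careful person would: the job done as asked, in the order asked, and still so for the second after the job is handed in, with the robot touching nothing.
It also fails if it takes over 72 s, if anything falls off the work surface, if the arm or the gripper's body presses on something with over 40 N, if the wrist force passes 120 N, or if a joint passes its speed limit or range.

ROBOT

A 7-joint arm with a two-finger parallel gripper is mounted at the origin on the work surface. World frame = base frame: x ahead of the robot, y to its left, z up, the work surface at z = 0. Lengths are in m, angles in degrees, forces in N, time in s.
With the tool pointing down it reaches from about 0.425 to 0.875 m from the base axis. Payload 4.7 kg.
Tool frame: the origin (TCP) lies midway between the tips of the shut fingers; the grasp point (between the pads) lies env.grip_point_offset behind it (env.grip_point_offset is the distance from the TCP to the grasp point, in m); z points along the fingers, y is the line along which they close (so a half turn about z gives the same grasp; the last joint's range is limited). The gripper opens to 87 mm and grips with 3 to 60 N. Pads are 19 mm wide; open, the fingers measure 117 mm over their backs; the gripper's body (75 mm by 190 mm) begins 51 mm behind the grasp point.
Start: joints at [-67.661, 18.392, -4.016, 83.108, 1.295, 78.541, -3.26], TCP at [0.239, 0.605, 0.223] pointing down, gripper open.
Joint ranges: [-163.93, 163.93], [-17.29, 119.83], [-79.2, 71.16], [3.27, 140.29], [-89.18, 269.18], [5.43, 117.66], [-154.24, 154.24]. Speed limits (degrees/s): [147.25, 147.25, 180, 180, 180, 180, 180].

INTERFACE

Orientations are given as [roll, pitch, yaw] about the fixed x, y, z axes, in that order (R = Rz(yaw) Ry(pitch) Rx(roll)).
In Python, from cell import env gives the robot as it stands.
- The arm moves only by the shell command python3 -m creep 'ROWS' [FORCE]. ROWS is a JSON object of lists of equal length, an entry for each row: "translation": the shift along the tool's x, y, z in units of 0.08 m (1.0 is 0.08 m), a list of three; "turn": the turn, a rotation vector about the tool's x, y, z in units of 180 degrees (1.0 is 180 degrees), a list of three; "grip": the opening, from 0 (shut) to 1 (fully open). In form: {"translation": [[x, y, z], ...], "turn": [[ax, ay, az], ...], "grip": [grip, ...]}. A call has 1 to 5 rows; each row shifts and turns the commanded pose from where the row before left it, along the tool's axes as they then stand; what a row does not reach is not made up. A row lasts 1/8 s, in which the tool goes at most 62.5 mm and 10.7 degrees, less where a joint would pass 70% of its speed; a pose out of reach is approached as far as the arm can. A call with a number of a shift or a turn outside -1 to 1 is refused whole. A call with a gripper value outside its range is refused whole. The fingers move at their own pace and stop on an object; FORCE is the grip in N (left out, the last holds). Time passes only in rows, so rows that do not move let the fingers close. It gives the time, the measured TCP pose, the force, the opening and the grip force at its end, in the units of the state.
- env.get_obs(): the state, without advancing time (a new reading comes with each control period).
- env.read_camera(name): name is "side" or "top" or "wrist"; returns a dict with "frame" (480x640x3 uint8, red, green, blue), "z_map" (480x640 float32, m along the optical axis (not along the pixel's ray), 0 where there is no reading), "K" (3x3 intrinsics, pixels), "rvec" (rotation vector, rad) and "tvec" (3), from world to camera coordinates, as OpenCV has them. Camera axes: x right, y down, z forward; pixel columns grow to the right and rows downward; lengths in m; the calibration is good to about 2 mm. A picture is of the moment at which its call begins.
- env.sign_off(): hands the job in; it is judged then, once.
The state is a dict: "time_s": time; "qpos": joint angles; "joint_velocities": joint speeds; "effort": joint torques, N m; "tool_pos": TCP position; "tool_rot": TCP orientation; "force": force on the tool from outside, world axes, zero at the start; "wrist_torque": the same for the moment, N m; "grip_width": finger opening in m; "grasp_force": force on a finger pad.
Only numpy, scipy, OpenCV 4.12 (cv2) and the standard library are available. Lean on these libraries where they do the work, as an engineer would, in place of code of your own. Each camera call takes 0.05 s, during which the arm holds its last target. There are 200 camera calls.

## Working session

There is one attempt and no reset: what is moved stays moved. The work goes in short steps, Python scripts to look and compute and a shell command to move; the robot and the scene stay as the last step left them, time stands still between calls to the robot, and variables do not carry over. Pictures are saved under pics/ and viewed, at most 10 in all, crops included, and the job is handed in when it is done.

```bash
ls; mkdir -p pics
python3 - <<'E'
from cell import env
import cv2,numpy as np
for n in ("top","side"):
    c=env.read_camera(n); cv2.imwrite(f"pics/{n}0.png",c["frame"][:,:,::-1]); np.savez(f"{n}0.npz",**c)
    print(n,c["K"].tolist(),c["rvec"],c["tvec"])
print(env.get_obs(),env.grip_point_offset)
E
```

```text
pics
top [[618.1749913956686, 0.0, 311.27353660070696], [0.0, 618.1749913956686, 232.03408567275346], [0.0, 0.0, 1.0]] [ 2.18109933 -2.17668354  0.07105832] [-0.00494666  0.4970341   1.54337544]
side [[595.3533525848827, 0.0, 321.0768833257122], [0.0, 595.3533525848827, 238.63034678978096], [0.0, 0.0, 1.0]] [ 2.2979824  -0.53258256  0.20761318] [-0.44357847  0.2067726   1.22007637]
{'time_s': 0.1, 'qpos': array([-67.66120534,  18.43486217,  -4.01697676,  83.16841226,
         1.2953752 ,  78.5433334 ,  -3.26081979]), 'joint_velocities': array([ 0.04373489, -0.05293218, -0.00610566, -0.14136408, -0.03459625,
       -0.0637568 ,  0.05472179]), 'effort': array([-6.79183344e-06, -4.92570233e+01, -4.05761618e-01, -3.13398743e+01,
       -6.40060427e-02,  3.94226192e-02,  9.31893214e-05]), 'tool_pos': array([0.23839747, 0.60414935, 0.22156617]), 'tool_rot': array([-1.79898656e+02,  5.53926069e-03,  1.58471442e+02]), 'force': array([-0.07867944,  1.61060278,  0.27099561]), 'wrist_torque': array([-0.00291394,  0.01624914,  0.07311533]), 'grasp_force': 0.0, 'grip_width': 0.08689881072970394} 0.0187
```

View pics/top0.png

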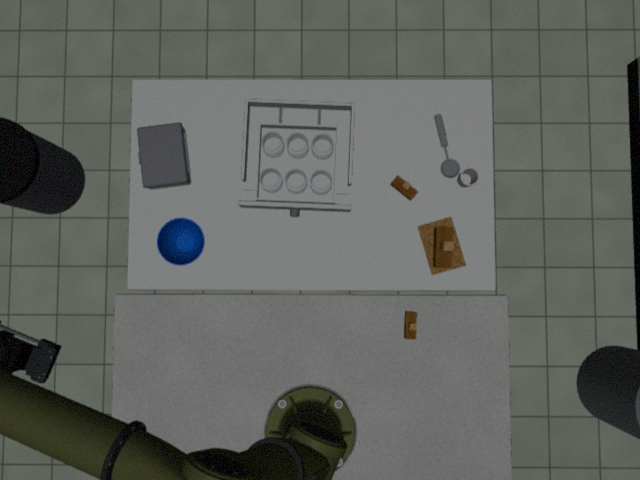

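View pics/side0.png

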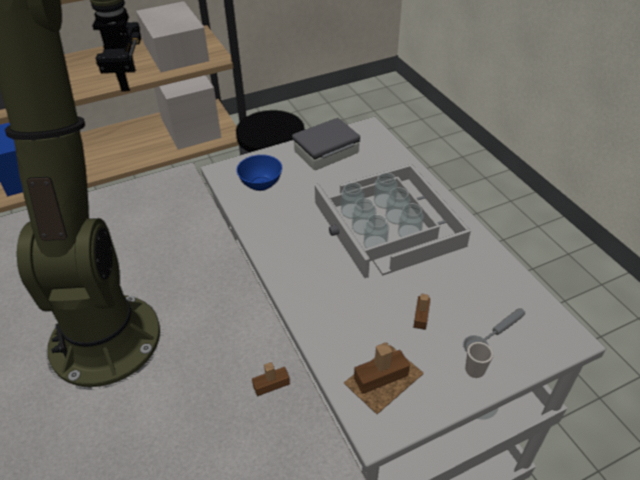

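The top view shows the mallet on its cork mat at (443,247), with two smaller look-alikes at (404,187) and (411,325). The front plate runs from (240,205) to (351,208) with its knob at (294,212), and the housing spans about (245–354, 102–208). In the side view the large mallet is at (383,370).

```bash
cat > h.py <<'E'
import numpy as np,cv2
def cloud(c):
    R=cv2.Rodrigues(c["rvec"])[0]; K=c["K"]; z=c["z_map"].astype(float)
    v,u=np.mgrid[:480,:640]
    P=np.stack([(u-K[0,2])/K[0,0]*z,(v-K[1,2])/K[1,1]*z,z],-1)
    W=(P-np.asarray(c["tvec"]).ravel())@R; W[z==0]=np.nan; return W
def rect(p):
    r=cv2.minAreaRect((p[:,:2]*1000).astype(np.float32)); return [np.round(r[0],1).tolist(),np.round(r[1],1).tolist(),round(r[2],1)]
def band(W,box,lo,hi):
    x0,x1,y0,y1=box  # px cols, rows
    p=W[y0:y1,x0:x1].reshape(-1,3); p=p[np.isfinite(p).all(1)]
    return p[(p[:,2]>lo)&(p[:,2]<hi)]
def line(p): # fit y-extended line: x at y
    a=cv2.fitLine((p[:,:2]).astype(np.float32),cv2.DIST_HUBER,0,1e-4,1e-4).ravel(); return a
E
python3 - <<'E'
from h import *
c=dict(np.load("top0.npz")); W=cloud(c)
for q in [(200,120),(200,280),(450,100),(460,280),(300,330),(443,247),(449,245),(430,260),(260,207),(340,209),(294,212),(274,144),(300,104)]: print(q,np.round(W[q[1],q[0]],4))
t=np.median(band(W,(190,235,215,285),-1,1)[:,2]);print("top",t)
m=(410,475,210,280)
for lo,hi in((.002,.012),(.03,.05),(.08,.11)): 
    p=band(W,m,t+lo,t+hi); print("mal",lo,len(p),p.mean(0).round(4),rect(p))
p=band(W,(232,360,196,218),t+.066,t+.082);print("plate",len(p),rect(p),p.mean(0))
p=band(W,(232,360,90,200),t+.046,t+.058);print("housing",len(p),rect(p))
s=dict(np.load("side0.npz")); S=cloud(s); tt=np.median(band(S,(280,310,300,330),-1,1)[:,2]);print("side top",tt)
p=band(S,(310,375,180,275),tt+.066,tt+.082);print("plate",len(p),rect(p))
p=band(S,(375,395,340,365),tt+.08,tt+.11);print("handle",rect(p),p.mean(0))
E
```

```text
(200, 120) [ 0.7899  0.286  -0.0011]
(200, 280) [ 0.3755  0.2803 -0.0052]
(450, 100) [ 0.8419 -0.3623  0.0013]
(460, 280) [ 0.3771 -0.3815 -0.001 ]
(300, 330) [ 0.2499  0.0242 -0.0026]
(443, 247) [ 0.4558 -0.3195  0.0975]
(449, 245) [ 0.4606 -0.3337  0.0986]
(430, 260) [ 0.4274 -0.3045  0.0081]
(260, 207) [0.558  0.1242 0.0401]
(340, 209) [ 0.5497 -0.0746  0.0712]
(294, 212) [0.5439 0.0386 0.0553]
(274, 144) [0.7207 0.0913 0.0268]
(300, 104) [0.8164 0.0248 0.0539]
top 6.332947152016072e-05
mal 0.002 1519 [ 0.4676 -0.3364  0.0054] [[467.5, -336.4], [163.7, 177.3], 89.4]
mal 0.03 515 [ 0.4583 -0.3294  0.0441] [[458.2, -332.7], [42.5, 100.0], 87.7]
mal 0.08 119 [ 0.4577 -0.3303  0.0993] [[458.4, -331.7], [24.7, 24.2], 88.9]
plate 555 [[559.3, 37.1], [278.1, 13.1], 87.8] [0.55900833 0.03635931 0.07297709]
housing 1453 [[699.6, 30.5], [276.5, 253.8], 87.9]
side top -0.0003495751990145055
plate 923 [[602.5, 37.1], [281.0, 97.3], 87.8]
handle [[459.9, -331.5], [26.1, 23.9], 88.6] [ 0.45809905 -0.3340308   0.09669285]
```

```bash
cat >> h.py <<'E'
def housing(W):
    p=band(W,(238,362,95,115),.045,.058); d=line(p)
    yaw=np.arctan2(-d[0]/np.sign(d[1]),abs(d[1]))  # y-axis dir=(-sin,cos)
    return yaw,p
def plate(W,org,yaw,box=(225,365,150,225)):
    p=band(W,box,.066,.080); q=p[:,:2]-org; c,s=np.cos(yaw),np.sin(yaw)
    q=np.c_[c*q[:,0]+s*q[:,1],-s*q[:,0]+c*q[:,1]]; q=q[(q[:,0]<-85)|(q[:,0]<-.08)]
    f=line(q); sl=f[0]/f[1]; x0=f[2]-sl*f[3]
    return q,sl,x0
E
python3 - <<'E'
from h import *
c=dict(np.load("top0.npz")); W=cloud(c)
yaw,p=housing(W); print("yaw",np.degrees(yaw),rect(p))
for b in((238,252,110,180),(345,358,110,180)):
    q=band(W,b,.045,.058); d=line(q); print(np.degrees(np.arctan2(d[1]*np.sign(d[0]),abs(d[0]))),rect(q),d[2:])
p=band(W,(232,360,196,218),.066,.082); d=line(p); print("plate yaw",np.degrees(np.arctan2(-d[0]*np.sign(d[1]),abs(d[1]))),rect(p))
p=band(W,(286,302,208,222),.03,.066);print("knob",rect(p),p.mean(0))
hsv=cv2.cvtColor(c["frame"],cv2.COLOR_RGB2HSV)
print(hsv[262,430],hsv[225,440],hsv[250,440],hsv[245,449])
z=W[...,2]; m=(hsv[...,1]>70)&(z<.02)&(z>-.01); m[:210]=0;m[280:]=0;m[:,:412]=0;m[:,475:]=0
pm=W[m]; cs=cv2.boxPoints(cv2.minAreaRect((pm[:,:2]*1000).astype(np.float32))); print("mat",len(pm),rect(pm),cs.round())
p=band(W,(415,470,215,275),.03,.05);d=line(p);print("head yaw",np.degrees(np.arctan2(d[1]*np.sign(d[0]),abs(d[0]))),rect(p))
for n,b in dict(bowl=(150,212,210,272),box=(130,195,115,195),egg=(455,482,165,192)).items():
    p=band(W,b,.02,.09);print(n,rect(p))
# housing front wall gap / drawer
from cell import env
E
```

```text
yaw -2.3108141 [[811.4, 26.4], [275.0, 38.6], 89.9]
-2.4640062 [[714.3, 164.3], [9.9, 174.4], 87.1] [0.7149507 0.1638429]
-2.5360863 [[714.7, -103.8], [8.5, 176.0], 87.6] [ 0.7156507  -0.10370536]
plate yaw -2.294934 [[559.3, 37.1], [278.1, 13.1], 87.8]
knob [[543.8, 40.3], [37.5, 20.8], 87.3] [0.54486554 0.03764759 0.05054672]
[ 15 141  87] [ 17 140  91] [ 15 132  62] [ 17 132 114]
mat 1002 [[465.1, -334.1], [128.1, 90.2], 15.8] [[ 391. -308.]
 [ 416. -395.]
 [ 539. -360.]
 [ 514. -273.]]
head yaw -1.7229266 [[458.2, -332.7], [42.5, 100.0], 87.7]
bowl [[470.9, 318.8], [117.3, 117.6], 0.6]
box [[686.3, 367.7], [154.4, 124.0], 7.8]
egg [[631.8, -394.8], [45.7, 46.0], 47.6]
```

```bash
python3 - <<'E'
from h import *
c=dict(np.load("top0.npz")); W=cloud(c); s=dict(np.load("side0.npz")); S=cloud(s)
yaw=np.radians(-2.45);o=np.array([.715,.0302]);C,Sn=np.cos(yaw),np.sin(yaw)
for n,V in(("top",W),("side",S)):
    p=V.reshape(-1,3);p=p[np.isfinite(p).all(1)];q=p[:,:2]-o;q=np.c_[C*q[:,0]+Sn*q[:,1],-Sn*q[:,0]+C*q[:,1],p[:,2]]
    w=q[(q[:,2]>.048)&(q[:,2]<.056)]
    for sg in(1,-1):
        a=w[(abs(w[:,1]-sg*.134)<.006)&(abs(w[:,0])<.2)]; print(n,sg,np.percentile(a[:,0],[0,1,5,50,95,99,100]).round(4),np.median(a[:,1]))
    b=w[(abs(w[:,1])<.12)&(w[:,0]>.08)&(w[:,0]<.14)]; print("rear",np.percentile(b[:,0],[1,10,50,90,99]).round(4))
    f=q[(q[:,2]>.07)&(q[:,2]<.077)&(q[:,0]<-.1)&(q[:,0]>-.2)&(abs(q[:,1])<.16)]
    for y0 in(-.12,-.06,0,.06,.12):
        g=f[abs(f[:,1]-y0)<.02]; print("plate",y0,np.percentile(g[:,0],[2,50,98]).round(4),len(g))
E
python3 - <<'E'
import cv2
i=cv2.imread("pics/top0.png")[90:225,225:370];cv2.imwrite("pics/crop1.png",cv2.resize(i,None,fx=4,fy=4,interpolation=2))
E
```

```text
top 1 [-0.1619 -0.1614 -0.0876  0.0086  0.0969  0.1044  0.1102] 0.13381082124381666
top -1 [-0.0927 -0.0918 -0.0825  0.0093  0.0919  0.1058  0.1083] -0.13390463643280626
rear [0.1006 0.102  0.1052 0.109  0.1104]
plate -0.12 [-0.1614 -0.1555 -0.1497] 56
plate -0.06 [-0.161  -0.1551 -0.1174] 60
plate 0 [-0.1611 -0.1543 -0.1163] 67
plate 0.06 [-0.162  -0.1557 -0.1155] 67
plate 0.12 [-0.1612 -0.1563 -0.1504] 58
side 1 [-0.1618 -0.1596 -0.091   0.0028  0.1041  0.1107  0.112 ] 0.13438926686927669
side -1 [-0.1599 -0.1592 -0.1503 -0.0012  0.0993  0.1098  0.1109] -0.13330062053938757
rear [0.1018 0.1038 0.1072 0.1114 0.1136]
plate -0.12 [-0.1603 -0.1538 -0.1476] 71
plate -0.06 [-0.1599 -0.1526 -0.1116] 89
plate 0 [-0.1591 -0.1526 -0.1089] 87
plate 0.06 [-0.1602 -0.1524 -0.105 ] 79
plate 0.12 [-0.1609 -0.156  -0.1497] 49
```

View pics/crop1.png

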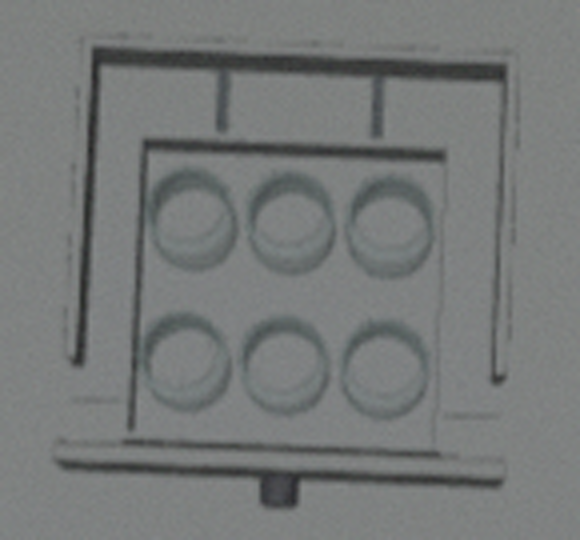

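The crop shows the drawer plate out and nearly square to the housing, with walls at crop columns ~75 and ~500 and the knob at (279,490). It is about 45–49 mm short. Next I turn the tool so its y axis lies along the mallet's length, then travel above the mallet.

```bash
python3 -m creep '{"translation":[[0,0,0],[0,0,0],[0,0,0],[0,0,0],[0,0,0]],"turn":[[0,0,0.056],[0,0,0.056],[0,0,0.056],[0,0,0.056],[0,0,0.056]],"grip":[1,1,1,1,1]}'
python3 -m creep '{"translation":[[0,0,0],[0,0,0],[-0.6,0.43,0],[-0.6,0.43,0]],"turn":[[0,0,0.056],[0,0,0.056],[0,0,0],[0,0,0]],"grip":[1,1,1,1]}'
```

```text
time_s: 0.72
tool_pos: [0.2384, 0.6043, 0.2219]
tool_rot: [-180.0, 0.1, 107.7]
force: [-0.0, 0.4, 0.4]
grip_width: 0.087
grasp_force: 0.0
time_s: 1.23
tool_pos: [0.304, 0.5051, 0.2217]
tool_rot: [-180.0, 0.1, 88.0]
force: [0.1, -0.0, 0.3]
grip_width: 0.087
grasp_force: 0.0
```

```bash
python3 -m creep '{"translation":[[-0.62,0.43,0],[-0.62,0.43,0],[-0.62,0.43,0],[-0.62,0.43,0],[-0.62,0.43,0]],"turn":[[0,0,0],[0,0,0],[0,0,0],[0,0,0],[0,0,0]],"grip":[1,1,1,1,1]}'
python3 -m creep '{"translation":[[-0.62,0.43,0],[-0.74,-0.03,0],[-0.74,-0.03,0],[-0.74,-0.03,0],[-0.74,-0.03,0]],"turn":[[0,0,0],[0,0,0],[0,0,0],[0,0,0],[0,0,0]],"grip":[1,1,1,1,1]}'
python3 -m creep '{"translation":[[-0.74,-0.03,0],[-0.74,-0.03,0],[-0.74,-0.03,0],[-0.74,-0.03,0],[-0.7,-0.03,0]],"turn":[[0,0,0],[0,0,0],[0,0,0],[0,0,0],[0,0,0]],"grip":[1,1,1,1,1]}'
python3 - <<'E'
from cell import env
from h import *
c=env.read_camera("wrist"); cv2.imwrite("pics/w1.png",c["frame"][:,:,::-1]); W=cloud(c); o=env.get_obs(); print(o["tool_pos"],o["tool_rot"])
p=W.reshape(-1,3);p=p[np.isfinite(p).all(1)]; p=p[(abs(p[:,0]-.458)<.09)&(abs(p[:,1]+.332)<.09)]
a=p[(p[:,2]>.085)&(p[:,2]<.106)]; print("handle",len(a),rect(a),a[:,2].max())
a=p[(p[:,2]>.038)&(p[:,2]<.05)]; print("head",len(a),rect(a))
E
```

```text
time_s: 1.85
tool_pos: [0.4673, 0.2502, 0.2224]
tool_rot: [-180.0, -0.0, 87.9]
force: [0.1, -0.5, -0.6]
grip_width: 0.087
grasp_force: 0.0
time_s: 2.48
tool_pos: [0.4804, -0.0369, 0.2223]
tool_rot: [180.0, -0.0, 87.9]
force: [1.3, -0.3, -0.2]
grip_width: 0.0868
grasp_force: 0.0
time_s: 3.1
tool_pos: [0.4579, -0.3288, 0.2226]
tool_rot: [180.0, -0.0, 87.9]
force: [0.5, 0.6, 0.3]
grip_width: 0.0869
grasp_force: 0.0
[ 0.45471365 -0.33751213  0.22268741] [-179.95142972    0.45362932   87.43247661]
handle 880 [[458.2, -329.2], [23.8, 23.7], 88.4] 0.10358363330905321
head 3201 [[458.1, -328.9], [39.6, 100.1], 88.0]
```

View pics/w1.png

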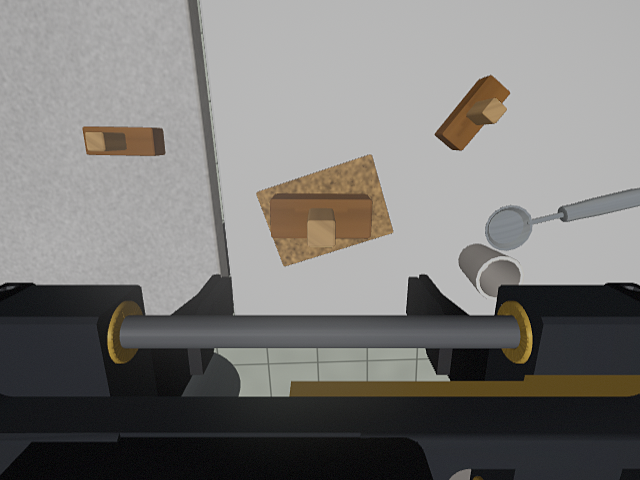

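The wrist view shows the large mallet standing squarely on its mat, head (270–372, 195–240) and handle at (321,228), with the small look-alikes well apart. Centre is about (0.458, −0.331). I settle first, then descend.

```bash
python3 -m creep '{"translation":[[0,0,0],[0,0,0],[0,0,0]],"turn":[[0,0,0],[0,0,0],[0,0,0]],"grip":[1,1,1]}'
```

```text
time_s: 3.52
tool_pos: [0.4591, -0.3253, 0.2224]
tool_rot: [180.0, -0.1, 88.1]
force: [-1.2, 0.4, 0.7]
grip_width: 0.0874
grasp_force: 0.0
```

```bash
python3 -m creep '{"translation":[[-0.03,-0.025,0.55],[0,0,0.55],[0,0,0.5],[0,0,0.35],[0,0,0.18]],"turn":[[0,0,0],[0,0,0],[0,0,0],[0,0,0],[0,0,0]],"grip":[1,1,1,1,1]}'
python3 -m creep '{"translation":[[0,0,0],[0,0,0],[0,0,0],[0,0,0]],"turn":[[0,0,0],[0,0,0],[0,0,0],[0,0,0]],"grip":[1,1,0.2,0]}' 55
python3 -m creep '{"translation":[[0,0,0],[0,0,0],[0,0,0],[0,0,0],[0,0,0]],"turn":[[0,0,0],[0,0,0],[0,0,0],[0,0,0],[0,0,0]],"grip":[0,0,0,0,0]}' 55
```

```text
time_s: 4.15
tool_pos: [0.4563, -0.3277, 0.0508]
tool_rot: [-179.9, -0.1, 88.0]
force: [0.6, 0.1, 0.7]
grip_width: 0.0871
grasp_force: 0.0
time_s: 4.65
tool_pos: [0.4567, -0.3297, 0.0529]
tool_rot: [179.9, 0.0, 87.9]
force: [-0.1, 0.5, 0.5]
grip_width: 0.0744
grasp_force: 0.0
time_s: 5.28
tool_pos: [0.4565, -0.3295, 0.0522]
tool_rot: [180.0, 0.0, 87.9]
force: [0.2, -0.3, -1.1]
grip_width: 0.0247
grasp_force: 0.3
```

```bash
python3 -m creep '{"translation":[[0,0,0],[0,0,0],[0,0,-0.2],[0,0,-0.4],[0,0,0]],"turn":[[0,0,0],[0,0,0],[0,0,0],[0,0,0],[0,0,0]],"grip":[0,0,0,0,0]}' 55
python3 -m creep '{"translation":[[0.63,-0.02,0],[0.63,-0.02,0],[0.63,-0.02,0],[0.63,-0.02,0],[0.63,-0.02,0]],"turn":[[0,0,0],[0,0,0],[0,0,0],[0,0,0],[0,0,0]],"grip":[0,0,0,0,0]}'
python3 -m creep '{"translation":[[0,0,0.2],[0,0,0.19],[0,0,0],[0,0,0]],"turn":[[0,0,0],[0,0,0],[0,0,0],[0,0,0]],"grip":[0,0,0,0]}'
python3 - <<'E'
from cell import env
import cv2
print(env.get_obs()["tool_pos"])
c=env.read_camera("side"); cv2.imwrite("pics/s2.png",c["frame"][:,:,::-1])
E
```

```text
time_s: 5.9
tool_pos: [0.4577, -0.331, 0.1031]
tool_rot: [179.7, 0.1, 87.9]
force: [0.3, -0.7, -1.6]
grip_width: 0.0239
grasp_force: 55.0
time_s: 6.52
tool_pos: [0.4568, -0.0756, 0.1]
tool_rot: [-180.0, -0.0, 87.9]
force: [1.5, 0.9, -1.5]
grip_width: 0.0242
grasp_force: 55.0
time_s: 7.02
tool_pos: [0.4574, -0.0788, 0.0689]
tool_rot: [-180.0, 0.0, 87.8]
force: [0.8, 0.4, -0.6]
grip_width: 0.0235
grasp_force: 55.0
[ 0.45739094 -0.078847    0.0689253 ]
```

View pics/s2.png

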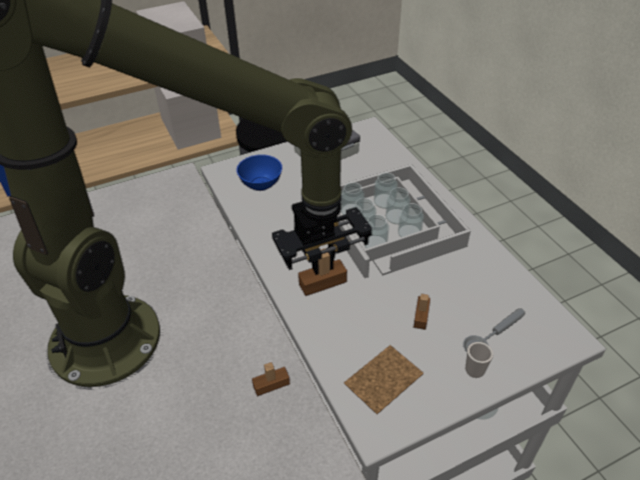

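The mallet is held level, head at (323,278) just in front of the plate's right end, and the rest of the scene is unchanged. First tap goes on the right end.

```bash
python3 -m creep '{"translation":[[0,0.2,0],[0,0.18,0],[0,0.04,0],[0,0.04,0],[0,0,0]],"turn":[[0,0,0],[0,0,0],[0,0,0],[0,0,0],[0,0,0]],"grip":[0,0,0,0,0]}'
python3 -m creep '{"translation":[[0,0.03,0],[0,0.03,0]],"turn":[[0,0,0],[0,0,0]],"grip":[0,0]}'
python3 -m creep '{"translation":[[0,0.03,0],[0,0.03,0]],"turn":[[0,0,0],[0,0,0]],"grip":[0,0]}'
```

```text
time_s: 7.7
tool_pos: [0.4941, -0.0788, 0.069]
tool_rot: [-180.0, -0.0, 87.9]
force: [0.1, 0.2, -0.9]
grip_width: 0.024
grasp_force: 55.0
time_s: 7.95
tool_pos: [0.4991, -0.0788, 0.069]
tool_rot: [180.0, -0.0, 87.9]
force: [-0.7, 0.2, -0.7]
grip_width: 0.0237
grasp_force: 55.0
time_s: 8.2
tool_pos: [0.5002, -0.079, 0.0681]
tool_rot: [-179.5, -0.1, 87.9]
force: [-10.9, -0.2, 5.1]
grip_width: 0.0237
grasp_force: 55.0
```

```bash
python3 -m creep '{"translation":[[0,0.03,0],[0,0.03,0]],"turn":[[0,0,0],[0,0,0]],"grip":[0,0]}'
python3 -m creep '{"translation":[[0,0.03,0],[0,0.03,0]],"turn":[[0,0,0],[0,0,0]],"grip":[0,0]}'
```

```text
time_s: 8.45
tool_pos: [0.5036, -0.0795, 0.0677]
tool_rot: [-179.4, -0.0, 87.9]
force: [-11.9, -0.2, 6.0]
grip_width: 0.0237
grasp_force: 55.0
time_s: 8.7
tool_pos: [0.5082, -0.0802, 0.0677]
tool_rot: [-179.4, -0.0, 87.9]
force: [-12.3, -1.4, 5.7]
grip_width: 0.0237
grasp_force: 55.0
```

```bash
python3 -m creep '{"translation":[[0,0.03,0],[0,0.03,0]],"turn":[[0,0,0],[0,0,0]],"grip":[0,0]}'
python3 -m creep '{"translation":[[0,0.025,0]],"turn":[[0,0,0]],"grip":[0]}'
```

```text
time_s: 8.95
tool_pos: [0.513, -0.0807, 0.0677]
tool_rot: [-179.4, 0.0, 87.9]
force: [-12.6, -1.9, 6.6]
grip_width: 0.024
grasp_force: 55.0
time_s: 9.07
tool_pos: [0.515, -0.0808, 0.0677]
tool_rot: [-179.4, 0.0, 87.9]
force: [-12.4, -2.5, 7.0]
grip_width: 0.0237
grasp_force: 55.0
```

```bash
python3 -m creep '{"translation":[[0,-0.25,0],[0,-0.5,0],[0,0,0]],"turn":[[0,0,0],[0,0,0],[0,0,0]],"grip":[0,0,0]}'
python3 -m creep '{"translation":[[0.585,0,0],[0.585,0,0],[0.585,0,0],[0.585,0,0],[0.585,0,0]],"turn":[[0,0,0],[0,0,0],[0,0,0],[0,0,0],[0,0,0]],"grip":[0,0,0,0,0]}'
python3 -m creep '{"translation":[[0,0,0],[0,0.15,0],[0,0.15,0],[0,0.04,0],[0,0,0]],"turn":[[0,0,0],[0,0,0],[0,0,0],[0,0,0],[0,0,0]],"grip":[0,0,0,0,0]}'
python3 -m creep '{"translation":[[0,0.03,0],[0,0.03,0],[0,0.03,0],[0,0.03,0]],"turn":[[0,0,0],[0,0,0],[0,0,0],[0,0,0]],"grip":[0,0,0,0]}'
```

```text
time_s: 9.45
tool_pos: [0.4576, -0.077, 0.0683]
tool_rot: [-179.9, -0.2, 87.9]
force: [0.8, -0.0, -0.6]
grip_width: 0.0238
grasp_force: 55.0
time_s: 10.07
tool_pos: [0.4699, 0.1585, 0.0693]
tool_rot: [179.9, -0.1, 87.9]
force: [0.2, 0.1, -0.8]
grip_width: 0.024
grasp_force: 55.0
time_s: 10.7
tool_pos: [0.4964, 0.1545, 0.0689]
tool_rot: [-180.0, 0.0, 87.8]
force: [-1.0, 0.3, -1.2]
grip_width: 0.0236
grasp_force: 55.0
time_s: 11.2
tool_pos: [0.5019, 0.1552, 0.0683]
tool_rot: [-179.5, 0.0, 88.0]
force: [-10.4, -0.2, 4.9]
grip_width: 0.0238
grasp_force: 55.0
```

```bash
python3 -m creep '{"translation":[[0,0.035,0],[0,0.035,0],[0,0.035,0],[0,0.035,0]],"turn":[[0,0,0],[0,0,0],[0,0,0],[0,0,0]],"grip":[0,0,0,0]}'
python3 -m creep '{"translation":[[0,0.035,0],[0,0.035,0],[0,0.035,0]],"turn":[[0,0,0],[0,0,0],[0,0,0]],"grip":[0,0,0]}'
```

```text
time_s: 11.7
tool_pos: [0.5126, 0.1562, 0.0682]
tool_rot: [-179.5, -0.0, 88.0]
force: [-10.2, 1.6, 4.6]
grip_width: 0.0235
grasp_force: 55.0
time_s: 12.08
tool_pos: [0.5201, 0.1569, 0.0682]
tool_rot: [-179.4, -0.1, 88.0]
force: [-13.1, 3.7, 6.0]
grip_width: 0.0234
grasp_force: 55.0
```

```bash
python3 -m creep '{"translation":[[0,0.03,0],[0,0.03,0]],"turn":[[0,0,0],[0,0,0]],"grip":[0,0]}'
python3 -m creep '{"translation":[[0,0.03,0]],"turn":[[0,0,0]],"grip":[0]}'
```

```text
time_s: 12.32
tool_pos: [0.5247, 0.1573, 0.0682]
tool_rot: [-179.4, -0.2, 88.1]
force: [-12.3, 4.5, 7.0]
grip_width: 0.0238
grasp_force: 55.0
time_s: 12.45
tool_pos: [0.527, 0.1575, 0.0682]
tool_rot: [-179.4, -0.2, 88.1]
force: [-12.4, 5.4, 6.4]
grip_width: 0.0234
grasp_force: 55.0
```

```bash
python3 -m creep '{"translation":[[0,0.025,0],[0,-0.25,0],[0,-0.5,0],[0,0,0]],"turn":[[0,0,0],[0,0,0],[0,0,0],[0,0,0]],"grip":[0,0,0,0]}'
python3 -m creep '{"translation":[[-0.585,0,0],[-0.585,0,0],[-0.585,0,0],[-0.585,0,0],[-0.585,0,0]],"turn":[[0,0,0],[0,0,0],[0,0,0],[0,0,0],[0,0,0]],"grip":[0,0,0,0,0]}'
python3 -m creep '{"translation":[[0,0,0],[0,0.15,0],[0,0.15,0],[0,0.04,0],[0,0,0]],"turn":[[0,0,0],[0,0,0],[0,0,0],[0,0,0],[0,0,0]],"grip":[0,0,0,0,0]}'
python3 -m creep '{"translation":[[0,0.03,0],[0,0.03,0],[0,0.03,0],[0,0.03,0]],"turn":[[0,0,0],[0,0,0],[0,0,0],[0,0,0]],"grip":[0,0,0,0]}'
```

```text
time_s: 12.95
tool_pos: [0.4716, 0.1567, 0.0684]
tool_rot: [-179.8, -0.1, 88.0]
force: [0.5, -0.1, -1.0]
grip_width: 0.024
grasp_force: 55.0
time_s: 13.58
tool_pos: [0.467, -0.0796, 0.0696]
tool_rot: [179.9, 0.0, 87.9]
force: [1.1, 0.1, -1.4]
grip_width: 0.0237
grasp_force: 55.0
time_s: 14.2
tool_pos: [0.4933, -0.0783, 0.0687]
tool_rot: [-180.0, 0.0, 88.0]
force: [-0.2, 0.1, -1.3]
grip_width: 0.0233
grasp_force: 55.0
time_s: 14.7
tool_pos: [0.5028, -0.079, 0.0691]
tool_rot: [180.0, -0.0, 87.9]
force: [-0.2, -0.1, -1.9]
grip_width: 0.0239
grasp_force: 55.0
```

```bash
python3 -m creep '{"translation":[[0,0.035,0],[0,0.035,0],[0,0.035,0]],"turn":[[0,0,0],[0,0,0],[0,0,0]],"grip":[0,0,0]}'
python3 -m creep '{"translation":[[0,0.035,0],[0,0.035,0],[0,0.035,0]],"turn":[[0,0,0],[0,0,0],[0,0,0]],"grip":[0,0,0]}'
python3 -m creep '{"translation":[[0,0.035,0],[0,0.035,0]],"turn":[[0,0,0],[0,0,0]],"grip":[0,0]}'
```

```text
time_s: 15.08
tool_pos: [0.507, -0.0797, 0.0679]
tool_rot: [-179.5, -0.0, 87.8]
force: [-9.5, -0.7, 3.5]
grip_width: 0.0236
grasp_force: 55.0
time_s: 15.45
tool_pos: [0.5151, -0.081, 0.0679]
tool_rot: [-179.5, 0.0, 87.8]
force: [-10.6, -2.0, 4.2]
grip_width: 0.0237
grasp_force: 55.0
time_s: 15.7
tool_pos: [0.5196, -0.0817, 0.0675]
tool_rot: [-179.3, 0.1, 87.8]
force: [-11.8, -3.5, 4.5]
grip_width: 0.0239
grasp_force: 55.0
```

```bash
python3 -m creep '{"translation":[[0,0.03,0],[0,0.03,0]],"turn":[[0,0,0],[0,0,0]],"grip":[0,0]}'
python3 -m creep '{"translation":[[0,0.03,0],[0,0.03,0]],"turn":[[0,0,0],[0,0,0]],"grip":[0,0]}'
```

```text
time_s: 15.95
tool_pos: [0.5243, -0.0823, 0.0675]
tool_rot: [-179.3, 0.1, 87.8]
force: [-12.5, -4.0, 4.4]
grip_width: 0.0235
grasp_force: 55.0
time_s: 16.2
tool_pos: [0.529, -0.0827, 0.0675]
tool_rot: [-179.3, 0.1, 87.8]
force: [-12.8, -4.9, 4.8]
grip_width: 0.024
grasp_force: 55.0
```

```bash
python3 -m creep '{"translation":[[0,-0.25,0],[0,-0.5,0],[0,0,0]],"turn":[[0,0,0],[0,0,0],[0,0,0]],"grip":[0,0,0]}'
python3 -m creep '{"translation":[[0.585,0,0],[0.585,0,0],[0.585,0,0],[0.585,0,0],[0.585,0,0]],"turn":[[0,0,0],[0,0,0],[0,0,0],[0,0,0],[0,0,0]],"grip":[0,0,0,0,0]}'
python3 -m creep '{"translation":[[0,0,0],[0,0.15,0],[0,0.15,0],[0,0.05,0],[0,0,0]],"turn":[[0,0,0],[0,0,0],[0,0,0],[0,0,0],[0,0,0]],"grip":[0,0,0,0,0]}'
python3 -m creep '{"translation":[[0,0.035,0],[0,0.035,0],[0,0.035,0],[0,0.035,0]],"turn":[[0,0,0],[0,0,0],[0,0,0],[0,0,0]],"grip":[0,0,0,0]}'
python3 -m creep '{"translation":[[0,0.035,0],[0,0.035,0],[0,0.035,0],[0,0.035,0]],"turn":[[0,0,0],[0,0,0],[0,0,0],[0,0,0]],"grip":[0,0,0,0]}'
```

```text
time_s: 16.58
tool_pos: [0.472, -0.0777, 0.0683]
tool_rot: [-179.9, -0.2, 87.9]
force: [0.2, 0.1, -1.5]
grip_width: 0.0234
grasp_force: 55.0
time_s: 17.2
tool_pos: [0.4843, 0.158, 0.0693]
tool_rot: [179.9, -0.0, 87.9]
force: [0.3, -0.4, -0.9]
grip_width: 0.0235
grasp_force: 55.0
time_s: 17.82
tool_pos: [0.5117, 0.1538, 0.0689]
tool_rot: [180.0, 0.0, 87.8]
force: [-0.1, -0.6, -1.8]
grip_width: 0.0241
grasp_force: 55.0
time_s: 18.32
tool_pos: [0.5194, 0.1546, 0.0685]
tool_rot: [-179.6, 0.0, 88.0]
force: [-9.2, -0.6, 4.7]
grip_width: 0.0236
grasp_force: 55.0
time_s: 18.82
tool_pos: [0.5295, 0.1554, 0.0682]
tool_rot: [-179.5, -0.0, 88.0]
force: [-9.9, 1.7, 4.7]
grip_width: 0.0235
grasp_force: 55.0
```

```bash
python3 -m creep '{"translation":[[0,0.035,0],[0,0.035,0],[0,0.035,0]],"turn":[[0,0,0],[0,0,0],[0,0,0]],"grip":[0,0,0]}'
python3 -m creep '{"translation":[[0,0.03,0],[0,0.03,0]],"turn":[[0,0,0],[0,0,0]],"grip":[0,0]}'
python3 -m creep '{"translation":[[0,0.025,0]],"turn":[[0,0,0]],"grip":[0]}'
```

```text
time_s: 19.2
tool_pos: [0.5369, 0.1562, 0.0682]
tool_rot: [-179.4, -0.1, 88.0]
force: [-13.3, 3.1, 7.4]
grip_width: 0.0235
grasp_force: 55.0
time_s: 19.45
tool_pos: [0.5415, 0.1566, 0.0682]
tool_rot: [-179.4, -0.2, 88.0]
force: [-12.6, 4.6, 7.1]
grip_width: 0.0235
grasp_force: 55.0
time_s: 19.58
tool_pos: [0.5435, 0.1567, 0.0682]
tool_rot: [-179.4, -0.2, 88.1]
force: [-11.9, 5.1, 7.2]
grip_width: 0.0234
grasp_force: 55.0
```

```bash
python3 -m creep '{"translation":[[0,-0.25,0],[0,-0.5,0],[0,0,0]],"turn":[[0,0,0],[0,0,0],[0,0,0]],"grip":[0,0,0]}'
python3 -m creep '{"translation":[[-0.585,0,0],[-0.585,0,0],[-0.585,0,0],[-0.585,0,0],[-0.585,0,0]],"turn":[[0,0,0],[0,0,0],[0,0,0],[0,0,0],[0,0,0]],"grip":[0,0,0,0,0]}'
python3 -m creep '{"translation":[[0,0,0],[0,0.15,0],[0,0.15,0],[0,0.1,0],[0,0,0]],"turn":[[0,0,0],[0,0,0],[0,0,0],[0,0,0],[0,0,0]],"grip":[0,0,0,0,0]}'
python3 -m creep '{"translation":[[0,0.035,0],[0,0.035,0],[0,0.035,0],[0,0.035,0]],"turn":[[0,0,0],[0,0,0],[0,0,0],[0,0,0]],"grip":[0,0,0,0]}'
python3 -m creep '{"translation":[[0,0.035,0],[0,0.035,0]],"turn":[[0,0,0],[0,0,0]],"grip":[0,0]}'
```

```text
time_s: 19.95
tool_pos: [0.486, 0.1561, 0.0684]
tool_rot: [-179.8, -0.1, 88.0]
force: [1.3, -0.7, -1.5]
grip_width: 0.0236
grasp_force: 55.0
time_s: 20.58
tool_pos: [0.4814, -0.0801, 0.0696]
tool_rot: [179.9, 0.0, 87.9]
force: [0.7, 1.0, -1.3]
grip_width: 0.0238
grasp_force: 55.0
time_s: 21.2
tool_pos: [0.513, -0.079, 0.0688]
tool_rot: [-180.0, 0.1, 88.0]
force: [-0.1, -0.3, -1.2]
grip_width: 0.0238
grasp_force: 55.0
time_s: 21.7
tool_pos: [0.5198, -0.0797, 0.0682]
tool_rot: [-179.5, -0.1, 87.9]
force: [-9.5, 0.6, 4.7]
grip_width: 0.0238
grasp_force: 55.0
time_s: 21.95
tool_pos: [0.5249, -0.0806, 0.0681]
tool_rot: [-179.5, -0.0, 87.8]
force: [-10.0, -0.4, 5.2]
grip_width: 0.0237
grasp_force: 55.0
```

```bash
python3 -m creep '{"translation":[[0,0.03,0],[0,0.03,0]],"turn":[[0,0,0],[0,0,0]],"grip":[0,0]}'
python3 -m creep '{"translation":[[0,0.03,0],[0,0.03,0]],"turn":[[0,0,0],[0,0,0]],"grip":[0,0]}'
python3 -m creep '{"translation":[[0,0.03,0]],"turn":[[0,0,0]],"grip":[0]}'
```

```text
time_s: 22.2
tool_pos: [0.5296, -0.0814, 0.068]
tool_rot: [-179.5, 0.0, 87.8]
force: [-10.0, -1.1, 4.4]
grip_width: 0.0238
grasp_force: 55.0
time_s: 22.45
tool_pos: [0.5334, -0.082, 0.0678]
tool_rot: [-179.4, 0.0, 87.8]
force: [-12.1, -2.3, 5.1]
grip_width: 0.0239
grasp_force: 55.0
time_s: 22.58
tool_pos: [0.5355, -0.0823, 0.0677]
tool_rot: [-179.4, 0.0, 87.8]
force: [-11.9, -3.2, 5.0]
grip_width: 0.0242
grasp_force: 55.0
```

```bash
python3 -m creep '{"translation":[[0,0.03,0],[0,0.03,0]],"turn":[[0,0,0],[0,0,0]],"grip":[0,0]}'
python3 -m creep '{"translation":[[0,0.03,0]],"turn":[[0,0,0]],"grip":[0]}'
```

```text
time_s: 22.82
tool_pos: [0.5379, -0.0826, 0.0673]
tool_rot: [-179.0, 0.0, 87.8]
force: [-20.7, -2.4, 11.6]
grip_width: 0.0233
grasp_force: 55.0
time_s: 22.95
tool_pos: [0.5383, -0.0826, 0.0668]
tool_rot: [-178.8, -0.0, 87.8]
force: [-24.4, -2.0, 11.5]
grip_width: 0.0239
grasp_force: 55.0
```

```bash
python3 -m creep '{"translation":[[0,-0.25,0],[0,-0.5,0],[0,0,0]],"turn":[[0,0,0],[0,0,0],[0,0,0]],"grip":[0,0,0]}'
cat > m.py <<'E'
from cell import env
from h import *
yaw=np.radians(-2.4);o=np.array([.715,.0302]);C,Sn=np.cos(yaw),np.sin(yaw)
import sys
for n in("top","side"):
    c=env.read_camera(n); cv2.imwrite(f"pics/{n}_{sys.argv[1]}.png",c["frame"][:,:,::-1]); p=cloud(c).reshape(-1,3);p=p[np.isfinite(p).all(1)];q=p[:,:2]-o;q=np.c_[C*q[:,0]+Sn*q[:,1],-Sn*q[:,0]+C*q[:,1],p[:,2]]
    f=q[(q[:,2]>.069)&(q[:,2]<.078)&(q[:,0]<-.095)&(q[:,0]>-.17)&(abs(q[:,1])<.16)]
    for y0 in(-.12,-.06,0,.06,.12):
        g=f[abs(f[:,1]-y0)<.015]
        if len(g)>5: print(n,y0,np.percentile(g[:,0],[3,50,97]).round(4),len(g))
print(env.get_obs()["tool_pos"])
E
python3 m.py a
```

```text
time_s: 23.32
tool_pos: [0.4855, -0.0782, 0.0683]
tool_rot: [-179.9, -0.2, 87.9]
force: [0.0, -0.7, -0.9]
grip_width: 0.0236
grasp_force: 55.0
top -0.12 [-0.1143 -0.1137 -0.1131] 8
top -0.06 [-0.1261 -0.1214 -0.1157] 48
top 0 [-0.1292 -0.1236 -0.1184] 48
top 0.06 [-0.1314 -0.1262 -0.1213] 46
top 0.12 [-0.1337 -0.1287 -0.1237] 43
side -0.12 [-0.1221 -0.1173 -0.1102] 63
side -0.06 [-0.1243 -0.119  -0.113 ] 30
[ 0.48904121 -0.07812385  0.06940882]
```

The face slope is now only about 0.04 rad, so the force climb was the right stop, not binding. The housing origin therefore sits about 14 mm nearer than I first assumed. The left end has about 8 mm left to go.

```bash
python3 -m creep '{"translation":[[0.585,0,0],[0.585,0,0],[0.585,0,0],[0.585,0,0],[0.585,0,0]],"turn":[[0,0,0],[0,0,0],[0,0,0],[0,0,0],[0,0,0]],"grip":[0,0,0,0,0]}'
python3 -m creep '{"translation":[[0,0,0],[0,0.15,0],[0,0.15,0],[0,0.13,0],[0,0,0]],"turn":[[0,0,0],[0,0,0],[0,0,0],[0,0,0],[0,0,0]],"grip":[0,0,0,0,0]}'
python3 -m creep '{"translation":[[0,0.03,0],[0,0.03,0],[0,0.03,0]],"turn":[[0,0,0],[0,0,0],[0,0,0]],"grip":[0,0,0]}'
python3 -m creep '{"translation":[[0,0.02,0]],"turn":[[0,0,0]],"grip":[0]}'
```

```text
time_s: 24.05
tool_pos: [0.4982, 0.1575, 0.0693]
tool_rot: [179.9, -0.0, 87.9]
force: [1.1, 0.0, -0.9]
grip_width: 0.024
grasp_force: 55.0
time_s: 24.68
tool_pos: [0.5324, 0.1529, 0.069]
tool_rot: [180.0, 0.0, 87.8]
force: [-0.2, -0.8, -1.3]
grip_width: 0.0238
grasp_force: 55.0
time_s: 25.05
tool_pos: [0.5372, 0.154, 0.0689]
tool_rot: [-179.8, -0.0, 87.9]
force: [-5.6, -0.2, 1.4]
grip_width: 0.0236
grasp_force: 55.0
time_s: 25.18
tool_pos: [0.5374, 0.154, 0.0686]
tool_rot: [-179.7, 0.0, 88.0]
force: [-8.7, -0.8, 4.2]
grip_width: 0.0238
grasp_force: 55.0
```

```bash
python3 -m creep '{"translation":[[0,0.03,0],[0,0.03,0]],"turn":[[0,0,0],[0,0,0]],"grip":[0,0]}'
python3 -m creep '{"translation":[[0,0.02,0],[0,0.02,0]],"turn":[[0,0,0],[0,0,0]],"grip":[0,0]}'
```

```text
time_s: 25.42
tool_pos: [0.5407, 0.1543, 0.0682]
tool_rot: [-179.5, -0.0, 88.0]
force: [-10.8, 0.1, 5.0]
grip_width: 0.0238
grasp_force: 55.0
time_s: 25.68
tool_pos: [0.5436, 0.1546, 0.0682]
tool_rot: [-179.5, -0.0, 88.0]
force: [-11.4, 2.2, 5.9]
grip_width: 0.0238
grasp_force: 55.0
```

```bash
python3 -m creep '{"translation":[[0,0.02,0]],"turn":[[0,0,0]],"grip":[0]}'
python3 -m creep '{"translation":[[0,0.015,0]],"turn":[[0,0,0]],"grip":[0]}'
```

```text
time_s: 25.8
tool_pos: [0.5448, 0.1548, 0.0682]
tool_rot: [-179.4, -0.0, 88.0]
force: [-12.1, 0.3, 6.3]
grip_width: 0.0238
grasp_force: 55.0
time_s: 25.92
tool_pos: [0.5451, 0.1548, 0.068]
tool_rot: [-179.3, -0.0, 88.0]
force: [-14.7, 2.2, 8.0]
grip_width: 0.0238
grasp_force: 55.0
```

```bash
python3 -m creep '{"translation":[[0,0.01,0]],"turn":[[0,0,0]],"grip":[0]}'
python3 -m creep '{"translation":[[0,-0.25,0],[0,-0.5,0],[0,0,0]],"turn":[[0,0,0],[0,0,0],[0,0,0]],"grip":[0,0,0]}'
python3 m.py b
```

```text
time_s: 26.05
tool_pos: [0.5451, 0.1548, 0.0678]
tool_rot: [-179.2, -0.0, 88.0]
force: [-15.2, 1.9, 8.1]
grip_width: 0.0236
grasp_force: 55.0
time_s: 26.42
tool_pos: [0.4888, 0.1561, 0.0684]
tool_rot: [-179.8, -0.1, 88.0]
force: [0.3, -0.1, -1.8]
grip_width: 0.0237
grasp_force: 55.0
top -0.12 [-0.1263 -0.1211 -0.1154] 46
top -0.06 [-0.1267 -0.1212 -0.1158] 49
top 0 [-0.126  -0.1211 -0.1159] 42
top 0.06 [-0.1268 -0.1213 -0.1161] 51
top 0.12 [-0.1216 -0.1177 -0.1148] 27
side -0.12 [-0.1252 -0.1197 -0.1127] 59
side -0.06 [-0.1242 -0.1201 -0.1132] 48
side 0 [-0.1241 -0.1198 -0.1138] 48
side 0.06 [-0.1246 -0.1193 -0.1135] 51
side 0.12 [-0.1242 -0.1201 -0.1138] 37
[0.49216168 0.15601617 0.06941779]
```

```bash
python3 -m creep '{"translation":[[-0.585,0,0],[-0.585,0,0],[-0.585,0,0],[-0.585,0,0],[-0.585,0,0]],"turn":[[0,0,0],[0,0,0],[0,0,0],[0,0,0],[0,0,0]],"grip":[0,0,0,0,0]}'
python3 -m creep '{"translation":[[0,0,0],[0,0.2,0],[0,0.2,0],[0,0.15,0],[0,0,0]],"turn":[[0,0,0],[0,0,0],[0,0,0],[0,0,0],[0,0,0]],"grip":[0,0,0,0,0]}'
python3 -m creep '{"translation":[[0,0.03,0],[0,0.03,0],[0,0.02,0],[0,0.02,0]],"turn":[[0,0,0],[0,0,0],[0,0,0],[0,0,0]],"grip":[0,0,0,0]}'
```

```text
time_s: 27.15
tool_pos: [0.4845, -0.0806, 0.0697]
tool_rot: [179.8, 0.0, 87.9]
force: [0.4, 0.5, -0.9]
grip_width: 0.0234
grasp_force: 55.0
time_s: 27.78
tool_pos: [0.528, -0.0798, 0.069]
tool_rot: [180.0, 0.1, 88.0]
force: [-0.8, -0.2, -1.1]
grip_width: 0.0236
grasp_force: 55.0
time_s: 28.28
tool_pos: [0.5346, -0.0801, 0.069]
tool_rot: [-180.0, -0.0, 87.9]
force: [-2.3, 0.2, 2.0]
grip_width: 0.0238
grasp_force: 55.0
```

```bash
python3 -m creep '{"translation":[[0,0.02,0],[0,0.015,0]],"turn":[[0,0,0],[0,0,0]],"grip":[0,0]}'
python3 -m creep '{"translation":[[0,0.01,0],[0,0.01,0]],"turn":[[0,0,0],[0,0,0]],"grip":[0,0]}'
```

```text
time_s: 28.52
tool_pos: [0.535, -0.0802, 0.0683]
tool_rot: [-179.6, -0.1, 87.9]
force: [-8.4, 0.8, 3.5]
grip_width: 0.0237
grasp_force: 55.0
time_s: 28.78
tool_pos: [0.5351, -0.0803, 0.0679]
tool_rot: [-179.5, -0.1, 87.9]
force: [-10.6, 0.7, 4.6]
grip_width: 0.0234
grasp_force: 55.0
```

```bash
python3 -m creep '{"translation":[[0,0.015,0],[0,0.015,0]],"turn":[[0,0,0],[0,0,0]],"grip":[0,0]}'
python3 -m creep '{"translation":[[0,0.01,0]],"turn":[[0,0,0]],"grip":[0]}'
```

```text
time_s: 29.02
tool_pos: [0.5354, -0.0804, 0.0675]
tool_rot: [-179.2, -0.1, 87.9]
force: [-17.0, 1.7, 9.3]
grip_width: 0.0236
grasp_force: 55.0
time_s: 29.15
tool_pos: [0.5355, -0.0805, 0.0674]
tool_rot: [-179.1, -0.1, 87.9]
force: [-17.9, 1.3, 9.9]
grip_width: 0.0236
grasp_force: 55.0
```

```bash
python3 -m creep '{"translation":[[0,-0.25,0],[0,-0.5,0],[0,0,-0.5],[0,0,0],[0,0,0]],"turn":[[0,0,0],[0,0,0],[0,0,0],[0,0,0],[0,0,0]],"grip":[0,0,0,0,0]}'
python3 m.py c
python3 - <<'E'
from cell import env
from h import *
for n,b in(("top",(405,475,205,285)),("side",(335,430,335,415))):
    c=env.read_camera(n); W=cloud(c); h=cv2.cvtColor(c["frame"],cv2.COLOR_RGB2HSV); m=np.zeros((480,640),bool); x0,x1,y0,y1=b
    m[y0:y1,x0:x1]=(h[y0:y1,x0:x1,1]>70)&(abs(W[y0:y1,x0:x1,2])<.02); p=W[m]; print(n,len(p),rect(p),np.median(p,0))
o=env.get_obs();print(o["tool_pos"],o["tool_rot"])
c=env.read_camera("side");W=cloud(c);t=o["tool_pos"];p=W.reshape(-1,3);p=p[np.isfinite(p).all(1)]
p=p[(abs(p[:,0]-t[0])<.08)&(abs(p[:,1]-t[1])<.05)&(p[:,2]>.05)&(p[:,2]<t[2]-.01)];
for lo in(.055,.065,.075,.085,.095,.1): 
    g=p[abs(p[:,2]-lo)<.005]; print(lo,len(g),g[:,:2].min(0).round(4) if len(g) else 0,g[:,:2].max(0).round(4) if len(g) else 0)
E
```

```text
time_s: 29.78
tool_pos: [0.4831, -0.0781, 0.109]
tool_rot: [179.9, -0.0, 87.9]
force: [0.6, 0.4, -1.3]
grip_width: 0.0237
grasp_force: 55.0
top -0.06 [-0.1262 -0.1214 -0.1158] 50
top 0 [-0.1261 -0.1213 -0.1159] 52
top 0.06 [-0.1266 -0.1212 -0.1155] 50
top 0.12 [-0.1264 -0.1215 -0.1159] 48
side -0.12 [-0.1244 -0.1194 -0.1127] 57
side -0.06 [-0.1252 -0.12   -0.1139] 54
[ 0.48234251 -0.0782812   0.10822224]
top 1741 [[464.9, -334.0], [127.6, 89.7], 16.2] [ 0.46509552 -0.33321972  0.0058674 ]
side 2653 [[465.5, -333.1], [129.6, 90.4], 15.4] [ 0.46234858 -0.33495621  0.00620397]
[ 0.48224501 -0.0784827   0.10819592] [-1.79920527e+02  5.18638950e-02  8.78951068e+01]
0.055 0 0 0
0.065 77 [ 0.4334 -0.103 ] [ 0.5306 -0.0607]
0.075 162 [ 0.4328 -0.1038] [ 0.5302 -0.0628]
0.085 166 [ 0.4323 -0.1033] [ 0.5329 -0.0633]
0.095 137 [ 0.4323 -0.1018] [ 0.5319 -0.0573]
0.1 67 [ 0.4332 -0.1012] [ 0.5318 -0.0573]
```

View pics/side_c.png

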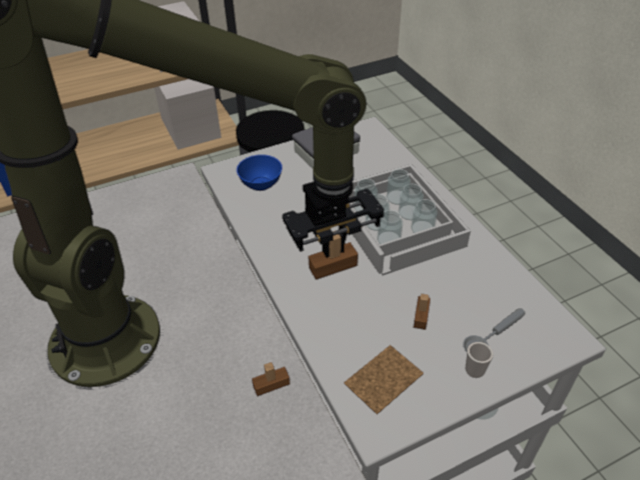

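The plate sits parallel and flush against the housing (265–470 region), the mallet is level in the grip, and the mat is empty at (384,378). I carry the mallet to the mat centre, about (0.465, −0.3335).

```bash
python3 -m creep '{"translation":[[-0.53,-0.02,0],[-0.53,-0.02,0],[-0.53,-0.02,0],[-0.53,-0.02,0],[-0.53,-0.02,0]],"turn":[[0,0,0],[0,0,0],[0,0,0],[0,0,0],[0,0,0]],"grip":[0,0,0,0,0]}'
python3 -m creep '{"translation":[[-0.4,-0.01,0],[-0.13,0,0],[0,0,0],[0,0,0],[0,0,0]],"turn":[[0,0,0],[0,0,0],[0,0,0],[0,0,0],[0,0,0]],"grip":[0,0,0,0,0]}'
python3 -m creep '{"translation":[[0,0,0.3],[0,0,0.25],[0,0,0.08],[0,0,0],[0,0,0]],"turn":[[0,0,0],[0,0,0],[0,0,0],[0,0,0],[0,0,0]],"grip":[0,0,0,0,0]}'
```

```text
time_s: 30.65
tool_pos: [0.4668, -0.291, 0.1084]
tool_rot: [-180.0, 0.0, 87.9]
force: [0.4, -0.1, -1.0]
grip_width: 0.0236
grasp_force: 55.0
time_s: 31.28
tool_pos: [0.4652, -0.3306, 0.1089]
tool_rot: [180.0, -0.1, 88.0]
force: [-0.1, 0.1, -1.1]
grip_width: 0.0235
grasp_force: 55.0
time_s: 31.9
tool_pos: [0.465, -0.3327, 0.0592]
tool_rot: [179.9, 0.0, 87.9]
force: [0.3, 0.0, -1.7]
grip_width: 0.0234
grasp_force: 55.0
```

```bash
python3 -m creep '{"translation":[[0,0,0.04],[0,0,0.025],[0,0,0.01],[0,0,0]],"turn":[[0,0,0],[0,0,0],[0,0,0],[0,0,0]],"grip":[0,0,0,0]}'
python3 -m creep '{"translation":[[0,0,0.015],[0,0,0],[0,0,0]],"turn":[[0,0,0],[0,0,0],[0,0,0]],"grip":[0,0,0]}'
```

```text
time_s: 32.4
tool_pos: [0.4645, -0.3322, 0.0525]
tool_rot: [-180.0, -0.0, 87.9]
force: [0.4, -0.5, -0.3]
grip_width: 0.0238
grasp_force: 55.0
time_s: 32.78
tool_pos: [0.4647, -0.3323, 0.0522]
tool_rot: [180.0, -0.0, 87.9]
force: [-2.3, 1.9, 5.4]
grip_width: 0.0239
grasp_force: 55.0
```

```bash
python3 -m creep '{"translation":[[0,0,0],[0,0,0],[0,0,0],[0,0,0],[0,0,0]],"turn":[[0,0,0],[0,0,0],[0,0,0],[0,0,0],[0,0,0]],"grip":[0.4,0.7,1,1,1]}'
python3 -m creep '{"translation":[[0,0,0],[0,0,0],[0,0,-0.1],[0,0,-0.3],[0,0,-0.5]],"turn":[[0,0,0],[0,0,0],[0,0,0],[0,0,0],[0,0,0]],"grip":[1,1,1,1,1]}'
python3 -m creep '{"translation":[[0,0,-0.5],[0,0,-0.5],[0.6,0,-0.2],[0.6,0,0],[0,0,0]],"turn":[[0,0,0],[0,0,0],[0,0,0],[0,0,0],[0,0,0]],"grip":[1,1,1,1,1]}'
python3 m.py d
python3 - <<'E'
from cell import env
from h import *
for n in("top","side"):
    W=cloud(env.read_camera(n)).reshape(-1,3);p=W[np.isfinite(W).all(1)];p=p[(abs(p[:,0]-.465)<.09)&(abs(p[:,1]+.333)<.09)]
    for a,b in((.085,.106),(.036,.05)):
        g=p[(p[:,2]>a)&(p[:,2]<b)]; print(n,len(g),rect(g) if len(g)>4 else 0,g[:,2].max() if len(g) else 0)
E
```

```text
time_s: 33.4
tool_pos: [0.4646, -0.3322, 0.0513]
tool_rot: [180.0, -0.0, 87.9]
force: [0.4, 0.2, 0.2]
grip_width: 0.0661
grasp_force: 0.0
time_s: 34.02
tool_pos: [0.4638, -0.3317, 0.1236]
tool_rot: [-179.9, -0.0, 87.9]
force: [0.9, -0.7, -0.1]
grip_width: 0.087
grasp_force: 0.0
time_s: 34.65
tool_pos: [0.4695, -0.2316, 0.2198]
tool_rot: [179.9, -0.2, 88.4]
force: [0.3, 0.1, -0.2]
grip_width: 0.0867
grasp_force: 0.0
top -0.12 [-0.1262 -0.1215 -0.1161] 46
top -0.06 [-0.1267 -0.1212 -0.1157] 44
top 0 [-0.1266 -0.1205 -0.1159] 44
top 0.06 [-0.1265 -0.1209 -0.1157] 49
top 0.12 [-0.1266 -0.1212 -0.116 ] 53
side -0.12 [-0.1255 -0.1204 -0.1132] 51
side 0.12 [-0.1246 -0.1191 -0.1133] 40
[ 0.46823676 -0.236167    0.21983732]
top 0 0 0
top 0 0 0
side 223 [[464.7, -332.6], [27.5, 25.4], 87.5] 0.10560752911916649
side 872 [[465.5, -333.9], [42.4, 101.0], 88.0] 0.04994680544519311
```

View pics/top_d.png

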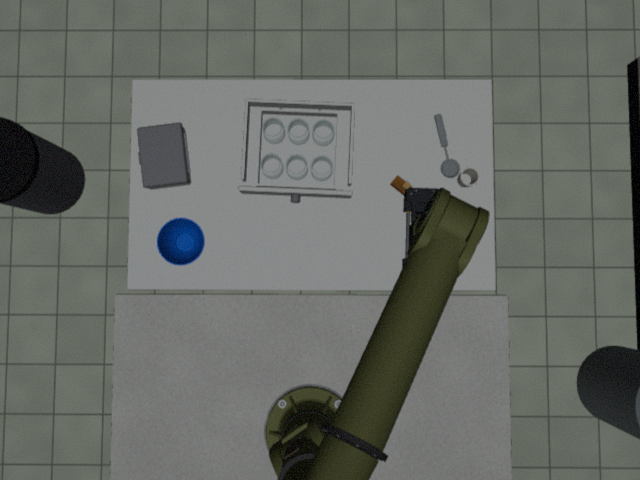

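The top view shows the drawer shut and flush with the housing (240–353, 190), and the bowl, box, spoon and egg cup where they were. The side depth reading puts the mallet upright within about 1 mm of the mat centre. I hand in now.

```bash
python3 -m creep '{"translation":[[0,0,0],[0,0,0]],"turn":[[0,0,0],[0,0,0]],"grip":[1,1]}'; python3 -c "
from cell import env
print(env.sign_off())"
```

```text
time_s: 35.1
tool_pos: [0.4677, -0.2374, 0.2193]
tool_rot: [-180.0, 0.0, 87.8]
force: [0.3, -0.6, -0.3]
grip_width: 0.087
grasp_force: 0.0
the job is handed in; nothing more can be done
None
```

The drawer is shut against its stops at both ends after seven alternating taps, the mallet is standing upright in the middle of its mat, and the job was handed in at about 35 s; the hardest tap peaked at about 27 N in all (24 N inward), past the 17 N mark but under the 32 N limit.

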